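# Lock the register pin into the press bed

## Robot

A 7-joint arm with a two-finger parallel gripper is mounted at the origin on the work surface. World frame = base frame: x ahead of the robot, y to its left, z up, the work surface at z = 0. Lengths are in mm, angles in rad, forces in N, time in s.
With the tool pointing down it reaches from about 400 to 875 mm from the base axis. Payload 4.4 kg.
Tool frame: the origin (TCP) lies at the very end of the fingers, on their centre line; the grasp point (between the pads) lies 19 mm behind it; z points along the fingers, y is the direction in which the jaws open and shut (so a half turn about z gives the same grasp; the last joint's range is limited). The gripper opens to 85 mm and grips with 20 to 120 N. Pads are 22 mm wide; open, the fingers measure 114 mm over their backs; the gripper's body (76 mm by 85 mm) begins 54 mm behind the grasp point. The pads swing forward as they close: fully open they stand 13 mm farther back than shut.
Start: joints at [-1.2, 0.628, 0.038, 1.517, -0.027, 0.996, -0.02], TCP at [274.956, 588.996, 231.313] pointing down, gripper open.
Joint ranges: [-3.06, 3.06], [-0.37, 2.12], [-1.25, 1.32], [0.18, 2.47], [-1.1, 4.24], [0.23, 1.98], [-2.94, 2.94]. Speed limits (rad/s): [2.57, 2.57, 3.14, 3.14, 3.14, 3.14, 3.14].

## Interface

Orientations are given as [roll, pitch, yaw] about the fixed x, y, z axes, in that order (R = Rz(yaw) Ry(pitch) Rx(roll)).
In Python, from cell import ctrl gives the robot as it stands. The module is installed in compiled form; this text tells all that it offers.
- The arm moves only by the shell command python3 -m jog 'ROWS'. ROWS is text: rows parted by semicolons, each of 7 numbers parted by spaces: the shift along the tool's x, y, z in mm, then the turn, a rotation vector about the tool's x, y, z in degrees, then the opening, from -1 (shut) to 1 (fully open). In form: x y z wx wy wz claw; .... A call has 1 to 8 rows; each row is the pose to reach, as a shift and turn from the pose commanded when the call began, along the tool's axes at that moment; what a row does not reach only later rows make up. A row lasts 1/8 s, in which the tool goes at most 62.5 mm and 10.7 degrees, less where a joint would pass 70% of its speed; a pose out of reach is approached as far as the arm can. A call with a gripper value outside its range is refused whole. The fingers move at their own pace and stop on an object; the grip force is fixed at half the most. Time passes only in rows, so rows that repeat a pose let the fingers close. It gives the time, the measured TCP pose, the force and the opening at its end, in the units of the state.
- ctrl.read_state(): the state, without advancing time (a new reading comes with each control period).
- ctrl.get_image(name): name is "scene" or "top" or "wrist"; returns a dict with "image" (384x512x3 uint8, red, green, blue), "z_map" (384x512 float32, mm along the optical axis (not along the pixel's ray), 0 where there is no reading), "vertical_fov" (degrees; the focal length in pixels is half the picture's height over the tangent of half this angle, whatever the lens; pixels are square), "cx", "cy" (the principal point, pixels), "k1" (the pictures are not rectified: a ray, as slopes to the right and down, at radius r is drawn at 1 + k1 r^2 times it, then the intrinsics apply), "extrinsics" (4x4, takes a point from world to camera coordinates); the wrist camera has in their place "hand_eye" (4x4, takes a point from camera to tool coordinates, whose origin is the TCP and whose axes are the flange's). Camera axes: x right, y down, z forward; pixel columns grow to the right and rows downward; lengths in mm; the calibration is good to about 2 mm. A picture is of the moment at which its call begins: read the wrist's pose just before it.
- ctrl.finish_job(): hands the job in, once; it reports no verdict.
The state is a dict: "clock": time; "qpos": joint angles; "qd": joint speeds; "tau": joint torques, N m; "eef_pos": TCP position; "tool_rot": TCP orientation; "force": force on the tool from outside, world axes, zero at the start; "torque": the same for the moment, N m; "width": finger opening in mm.
Only numpy, scipy, OpenCV 4.12 (cv2) and the standard library are available. Lean on these libraries where they do the work, as an engineer would, in place of code of your own. Each camera call takes 0.05 s, during which the arm holds its last target.

## Task

Take the T-headed register pin (the one with the bar handle) out of the wooden rack, pass its T-head through the slot in the press bed's sliding socket, push it down against the spring, turn it a quarter turn and let the spring lift it into its locked seat, then let go. The socket may be clamped anywhere along its short track, so feel for the slot gently: never press the pin on the bed with more than about 25 N. Leave the other things where they stand.

Things in the scene. Friction and masses are not known exactly. Their poses are not given: they have to be found in the camera images.
- t_pin: T-headed pin, upright in a rack slot. Origin: centre of the T-head's underside; z up the pin; x along T-head and handle. From the bottom: steel T-head 22 (x) x 8 (y) x 6 high; stem 8 diameter, height 6 to 22; steel collar 28 diameter, 22 to 27; black bar handle 40 (x) x 12 (y), 27 to 57. About 60 g. In the rack it hangs on its collar; it lifts straight out.
- bed: Press work-table, fixed on the bench: aluminium plate 240 x 240, top 48 above the origin, cream frame; two steel guide strips, 4 high, along its edges at x = -107 and +107 mm. Origin: centre of its underside, z up. A window, 48 (x) x 134 (y), centred at y = +19, holds the socket: a steel plate 46 (x) x 100 (y) with a slot.
- top_level (a point): On the bed's axis at bed z = 50, the height of the slotted plate's top; axes as the bed. The socket slides on a track in bed y. The slot, 12 (x) x 26 (y), is centred at x = 0 and anywhere from y = +4 to +34 mm: not measured; stiff friction holds it (60 N). The plate is 6 thick, on rubber springs: it gives 4 N per mm, 4 mm at most. A T-head over the slot goes through it.
- turn_level (a point): On the bed's axis at bed z = 30.5: pin origin height at which to turn, either way. Four lugs under the plate reach down to z = 39, so the 6 mm head must be under them: pin origin below 33; at 28 the collar meets the plate. A sprung plunger meets the head's underside at z = 41 (1 N there, 0.8 N more per mm, so about 9.5 N at turn_level).
- seat_level (a point): On the bed's axis at bed z = 38: pin origin height when locked. Turned 90 degrees, T-head along bed x, and let up, the head rises between the lugs (a pocket 12.4 wide) onto the plate's underside, collar 10 above the plate; the spring (3 N) holds it there.
- rack: Fixed wooden rack block 75 (x) x 200 (y) x 34 high, origin at the centre of its underside. Three slots along its y at y = -62, 0 and 62 mm, each 11 (x) x 25 (y), 27 deep; they hold the T-pin and two round-knob pins in any order, the T-pin's handle along rack y.
- knob_pin_a: Bystander in the rack: straight pin with a round black knob 30 diameter, 18 high; its origin at the pin's foot; overall height 45.
- knob_pin_b: Bystander in the rack: straight pin with a round black knob 30 diameter, 26 high; its origin at the pin's foot; overall height 53.
- die: Bystander: brass stamping die 60 x 40 x 22, origin at its underside.
- screwdriver: Bystander: screwdriver lying on the bench, along its x; origin on its underside.
- brush: Bystander: brush lying on the bench, along its x; origin on its underside.
- jar: Bystander: jar, 60 diameter, 75 high, origin at its underside.
- mug: Bystander: white mug, 80 diameter, 90 high, origin at its underside.
- foil_roll: Bystander: copper foil roll standing on end, 54 diameter, 60 high, origin at its underside.
Not all that is in view belongs to the job. What is shaped like the t_pin but red is not meant.

How it is judged:
By the outcome, as a careful person would: the job done as asked, in the order asked, and still so for the second after the job is handed in, with the robot touching nothing.
It also fails if it takes over 61 s, if anything falls off the work surface, if the arm or the gripper's body presses on something with over 40 N, if the wrist force passes 120 N, or if a joint passes its speed limit or range.

## Working session

There is one attempt and no reset: what is moved stays moved. The work goes in short steps, Python scripts to look and compute and a shell command to move; the robot and the scene stay as the last step left them, time stands still between calls to the robot, and variables do not carry over. Pictures are saved under pics/ and viewed, and the job is handed in when it is done.

```bash
mkdir -p pics
cat > h.py <<'E'
import numpy as np, cv2
from cell import ctrl
from scipy.spatial.transform import Rotation as R
def grab(n):
    st=ctrl.read_state(); d=ctrl.get_image(n); d['st']=st; d['name']=n
    H,W=d['image'].shape[:2]; f=H/2/np.tan(np.radians(d['vertical_fov'])/2); d['f']=f
    d['K']=np.array([[f,0,d['cx']],[0,f,d['cy']],[0,0,1]]); d['D']=np.array([d['k1'],0,0,0.])
    if 'extrinsics' in d: d['c2w']=np.linalg.inv(np.array(d['extrinsics']))
    else:
        T=np.eye(4); T[:3,:3]=R.from_euler('xyz',st['tool_rot']).as_matrix(); T[:3,3]=st['eef_pos']
        d['c2w']=T@np.array(d['hand_eye'])
    return d
def slopes(d,uv):
    uv=np.array(uv,float).reshape(-1,1,2)
    return cv2.undistortPoints(uv,d['K'],d['D']).reshape(-1,2)
def plane(d,uv,z):
    s=slopes(d,uv); r=np.c_[s,np.ones(len(s))]@d['c2w'][:3,:3].T; o=d['c2w'][:3,3]
    return o+r*((z-o[2])/r[:,2])[:,None]
def cloud(d,uv):
    uv=np.array(uv,int).reshape(-1,2)
    z=d['z_map'][uv[:,1],uv[:,0]]; s=slopes(d,uv)
    return (np.c_[s,np.ones(len(s))]*z[:,None])@d['c2w'][:3,:3].T+d['c2w'][:3,3]
def proj(d,P):
    w2c=np.linalg.inv(d['c2w']); P=np.array(P,float).reshape(-1,3)
    return cv2.projectPoints(P,cv2.Rodrigues(w2c[:3,:3])[0],w2c[:3,3],d['K'],d['D'])[0].reshape(-1,2)
def save(d,n,crop=None,s=1):
    im=d['image'][:,:,::-1]
    if crop: im=im[crop[1]:crop[3],crop[0]:crop[2]]
    cv2.imwrite('pics/'+n,cv2.resize(im,None,fx=s,fy=s,interpolation=cv2.INTER_CUBIC))
E
python3 - <<'E'
from h import *
import pickle
for n in ['scene','top']:
    d=grab(n); save(d,n+'0.png',s=1.5); pickle.dump(d,open(n+'0.pkl','wb')); print(n,d['c2w'].round(2),d['f'],d['k1'])
print(ctrl.read_state())
E
```

```text
scene [[ 6.3000e-01  5.9000e-01 -5.1000e-01  1.2154e+03]
 [ 7.8000e-01 -4.9000e-01  3.9000e-01 -5.1178e+02]
 [-2.0000e-02 -6.4000e-01 -7.7000e-01  1.0521e+03]
 [ 0.0000e+00  0.0000e+00  0.0000e+00  1.0000e+00]] 475.7334740077074 -0.076556623846949
top [[ 2.00000e-02 -9.90000e-01  1.20000e-01  3.94280e+02]
 [-1.00000e+00 -2.00000e-02  2.00000e-02 -2.21100e+01]
 [-2.00000e-02 -1.20000e-01 -9.90000e-01  1.45538e+03]
 [ 0.00000e+00  0.00000e+00  0.00000e+00  1.00000e+00]] 464.43786414780516 -0.00216689223158851
{'clock': 0.1, 'qpos': array([-1.1997498 ,  0.62925402,  0.03845671,  1.5182874 , -0.02703185,
        0.99631864, -0.02000109]), 'qd': array([ 0.00204098, -0.00098581, -0.00081618, -0.0011905 , -0.00097943,
       -0.00060629, -0.00026549]), 'tau': array([ 3.36422723e-03, -5.64536834e+01,  1.23055480e+00, -1.93974280e+01,
        1.12824931e-02,  5.38365275e-03, -7.90099421e-06]), 'eef_pos': array([274.73106133, 588.44881563, 230.47481171]), 'tool_rot': array([-3.13984318e+00, -1.32797207e-06,  2.70471760e+00]), 'force': array([ 0.04718688, -0.15392071, -0.14182505]), 'torque': array([-0.02943548, -0.02356494, -0.01149095]), 'width': 84.88764075216291}
```

View pics/scene0.png

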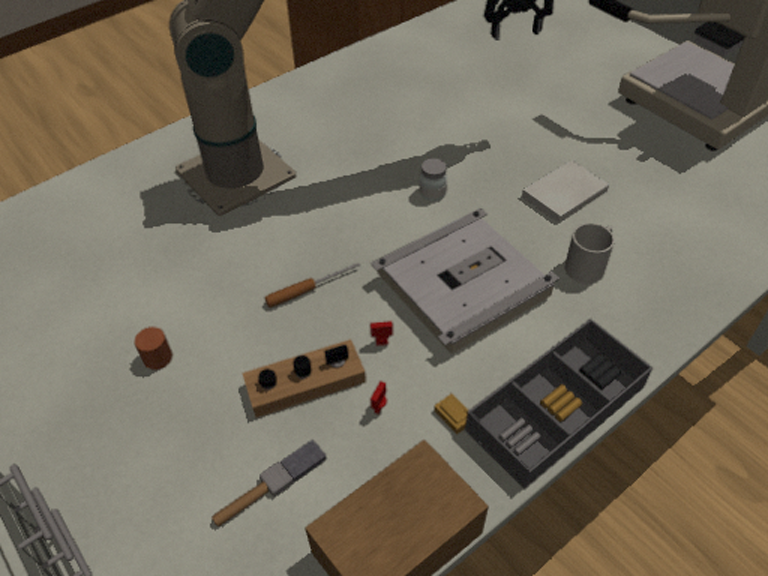

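View pics/top0.png

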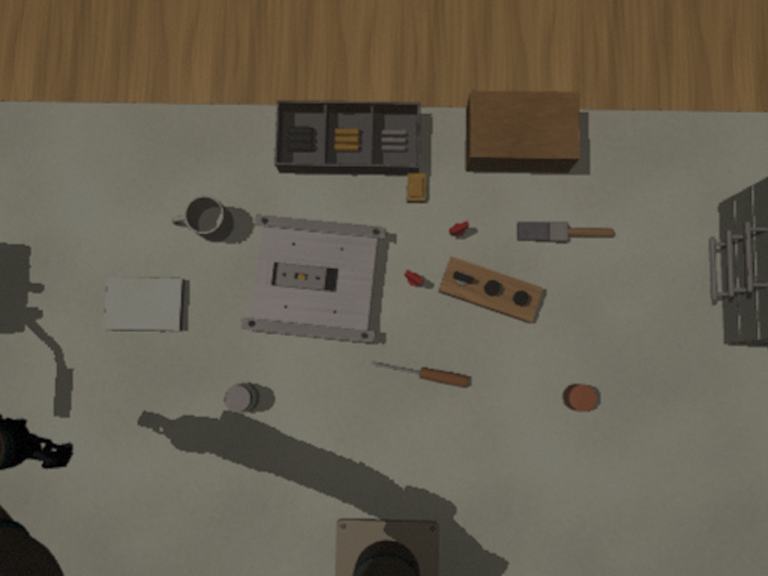

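The top image shows the bed near (210,185), with the socket slot near (221,185), and the rack near (327,193), in unscaled pixels. These could be taken for the T-pin:
- Black bar handle in the rack's end slot at (309,185).
- Round knobs at (329,192) and (348,198).
- Red T-pins at (306,152) and (276,185).

I choose the black bar at (309,185), and I'll check it in a crop.

Run:
```python
from h import *
import pickle
d=pickle.load(open('top0.pkl','rb')); s=pickle.load(open('scene0.pkl','rb'))
save(d,'t1.png',(285,160,375,225),8); save(d,'t2.png',(155,135,265,235),7)
save(s,'s1.png',(155,215,275,280),6)
# rack: mask by depth height + colour
vv,uu=np.mgrid[0:384,0:512]; uv=np.c_[uu.ravel(),vv.ravel()]
P=cloud(d,uv).reshape(384,512,3)
rgb=d['image'].astype(int)
def box(m):
    return cv2.minAreaRect(m.astype(np.float32))
reg=np.zeros((384,512),bool); reg[160:225,285:375]=1
m=reg&(abs(P[...,2]-34)<6)&(rgb[...,0]-rgb[...,2]>25)
print('rackz',np.median(P[m][:,2]),box(P[m][:,:2]))
m=reg&(rgb.max(2)<40)&(P[...,2]>38)
n,l,st,c=cv2.connectedComponentsWithStats(m.astype(np.uint8))
for i in range(1,n):
    if st[i,4]>8:
        q=P[l==i]; print(c[i],st[i,4],q.mean(0).round(1),np.percentile(q[:,2],95).round(1),box(q[:,:2]))
reg[:]=0; reg[135:235,150:265]=1
m=reg&(abs(P[...,2]-49)<5)
print('bed',np.median(P[m][:,2]),box(P[m][:,:2]))
```

```text
rackz 33.235151500394295 ((570.7610473632812, -201.809814453125), (199.37808227539062, 75.99530029296875), 71.80118560791016)
[308.57446809 184.74468085] 47 [ 589.3 -141.6   66.9] 72.1 ((589.715576171875, -141.29405212402344), (36.15069580078125, 10.403534889221191), 70.61827087402344)
[327.87142857 191.47142857] 70 [ 570.4 -200.1   63.4] 69.8 ((571.106201171875, -200.9818572998047), (23.41769790649414, 27.185808181762695), 47.0063591003418)
[347.03225806 198.17741935] 62 [ 552.1 -258.9   55.6] 61.2 ((552.3743896484375, -259.8846130371094), (23.259845733642578, 25.579679489135742), 44.45371627807617)
bed 48.74627369683196 ((588.85205078125, 191.71389770507812), (332.9211730957031, 242.248046875), 85.14444732666016)
```

View pics/t1.png

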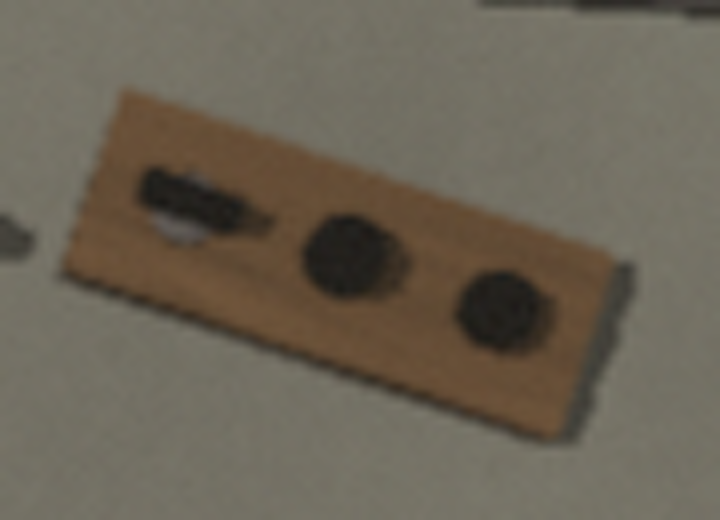

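View pics/t2.png

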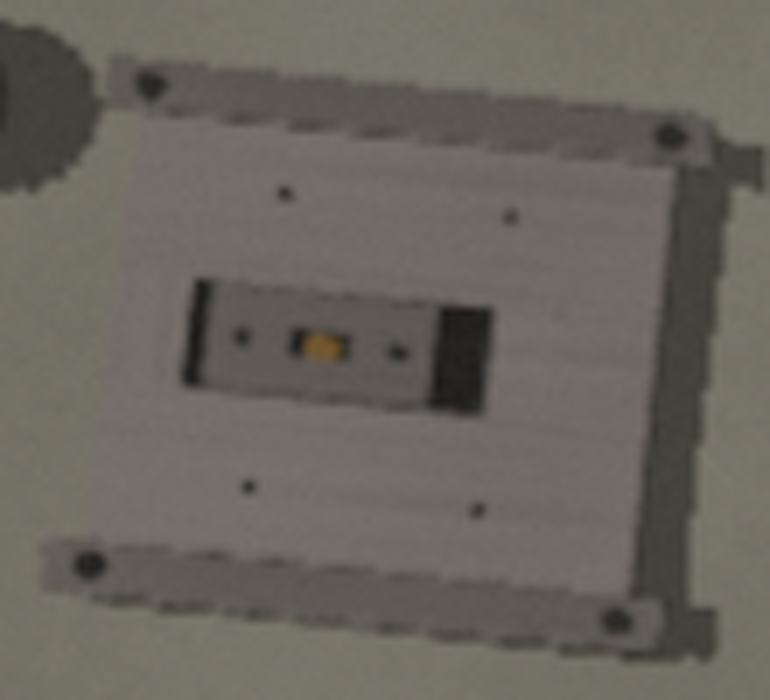

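View pics/s1.png

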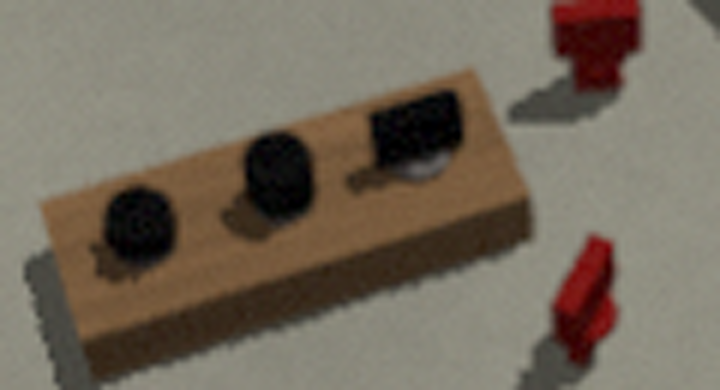

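The crops confirm it: the black bar sits on a steel collar at t1 crop (190,205). The socket slot, with the brass plunger in it, is at t2 crop (322,345), and the window lies toward world +y.

```bash
cat >> h.py <<'E'
def rows(target,yaw_deg,st=None):
    st=st or ctrl.read_state()
    Rt=R.from_euler('xyz',st['tool_rot']); T=R.from_euler('xyz',[np.pi,0,np.radians(yaw_deg)])
    dp=Rt.inv().apply(np.array(target)-st['eef_pos']); dr=(Rt.inv()*T).as_rotvec(degrees=True)
    print('rows dp',dp.round(1),'dr',dr.round(2),'n>=',max(np.linalg.norm(dp)/62.5,np.linalg.norm(dr)/10.7).round(1))
def show():
    s=ctrl.read_state(); print('t',s['clock'].__round__(2),'pos',s['eef_pos'].round(1),'rpy',np.degrees(s['tool_rot']).round(2),'F',s['force'].round(1),'M',s['torque'].round(2),'w',round(s['width'],1),'q',s['qpos'].round(2))
E
python3 - <<'E'
from h import *
import pickle
d=pickle.load(open('top0.pkl','rb'))
c=lambda x,y:(x/7+155-.5+.5/7,y/7+135-.5+.5/7)
print(plane(d,[c(322,345)],50))
p=plane(d,[c(150,85),c(670,135),c(90,565),c(617,622)],52);print(p.round(1),p.mean(0))
e=(p[0]-p[1]+p[2]-p[3]);print('bed y ang',np.degrees(np.arctan2(e[1],e[0])))
w=ctrl.get_image('wrist'); print(np.array(w['hand_eye']).round(2),w['vertical_fov'],w['k1'])
rows([560,135,250],85);
E
```

```text
[[588.27288183 187.15289238  50.        ]]
[[702.5 267.2  52. ]
 [684.   36.9  52. ]
 [489.8 284.3  52. ]
 [469.7  54.8  52. ]] [586.47507067 160.8104246   52.        ]
bed y ang 85.20070143118589
[[  -0.     -0.95   -0.33   85.14]
 [   1.      0.     -0.      0.67]
 [   0.     -0.33    0.95 -142.14]
 [   0.      0.      0.      1.  ]] 66.72440764935658 0.013888039212241887
rows dp [-450.3 -290.3  -19. ] dr [-7.000e-02  5.000e-02  6.997e+01] n>= 8.6
```

Run:
```python
from h import *
rows([588,187,175],85.2)
```

```text
rows dp [-453.7 -231.3   56. ] dr [-7.000e-02  5.000e-02  6.977e+01] n>= 8.2
```

```bash
python3 -m jog '-56 -29 7 0 0 8.7 1;-112 -58 14 0 0 17.4 1;-168 -87 21 0 0 26.1 1;-224 -115 28 0 0 34.8 1;-280 -144 35 0 0 43.5 1;-336 -173 42 0 0 52.2 1;-394 -202 49 0 0 61 1;-453.7 -231.3 56 0 0 69.8 1'; python3 -m jog '0 0 0 0 0 0 1;0 0 0 0 0 0 1;0 0 0 0 0 0 1'
python3 - <<'E'
from h import *
import pickle
show(); d=grab('wrist'); save(d,'w0.png',s=1.5); pickle.dump(d,open('w0.pkl','wb'))
E
```

```text
clock: 1.15
eef_pos: [581.4, 195.6, 176.3]
tool_rot: [-3.141, -0.0, 1.482]
force: [0.4, 0.8, 0.1]
width: 85.4
clock: 1.52
eef_pos: [579.5, 199.0, 176.5]
tool_rot: [-3.141, -0.001, 1.49]
force: [-0.5, -0.1, -0.2]
width: 85.2
t 1.52 pos [579.5 199.  176.5] rpy [-1.7994e+02 -6.0000e-02  8.5360e+01] F [-0.5 -0.1 -0.2] M [ 0.06 -0.03 -0.02] w 85.2 q [-0.58  0.66  0.34  1.69 -0.28  0.84 -0.2 ]
```

View pics/w0.png

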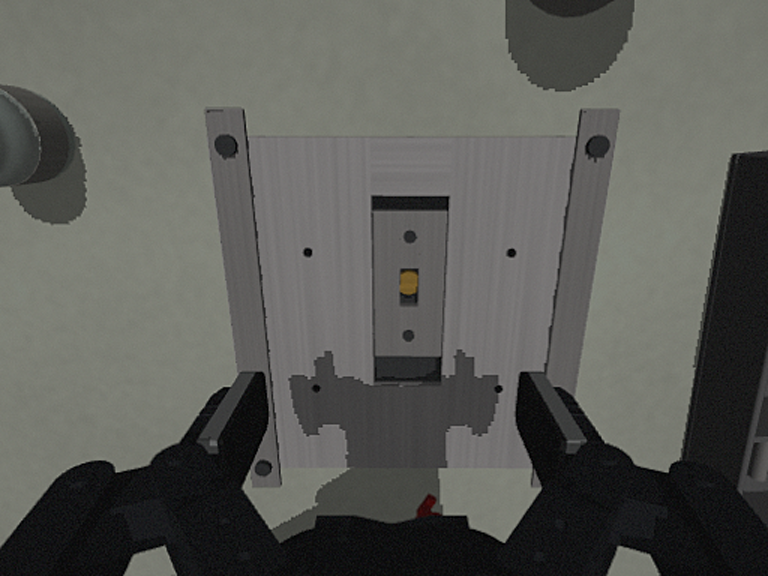

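The wrist view shows the slot at about (409,286), scaled, with the brass plunger in it. It lies inside the plate (373–448, 210–356), and the strips are clear. Next I'll measure its edges.

Run:
```python
from h import *
import pickle
d=pickle.load(open('w0.pkl','rb')); save(d,'w0c.png',(240,120,305,265),4)
g=cv2.cvtColor(d['image'],cv2.COLOR_RGB2GRAY).astype(float)
print(g[185,262:285].astype(int)); print(g[201,262:285].astype(int)); print(g[172:210,268].astype(int)); print(g[172:210,276].astype(int))
print(g[232,240:305].astype(int))
```

```text
[95 96 93 95 79 87 95 91 92 92 96 95 91 93 95 96 69 87 96 98 97 98 96]
[94 94 95 99 71 44 42 41 45 44 44 43 47 45 36 23 68 94 97 97 96 97 96]
[ 95  98  96  96  99  99  97  34  21  38  70  98  95  95  91  90  93  96
  96 101  92  88  92  62  16  46  44  41  43  42  56  62  83 100  96  98
  95  94]
[92 92 90 91 94 95 92 29 25 55 76 98 91 95 90 91 91 97 98 99 97 92 92 57
 22 27 33 29 35 36 51 59 80 97 95 95 93 93]
[117 120 118 114 112 114 112 116  89  56  84  95  94  96  93  94  95  90
  93  96  93  93  94  93  90  95  94  94  97  94  96  96  92  95  95  92
  95  96  93  94  93  95  95  96  95  94  94  94  93  91  93  94  93  98
  58 101 119 116 120 115 112 110 112 113 108]
```

View pics/w0c.png

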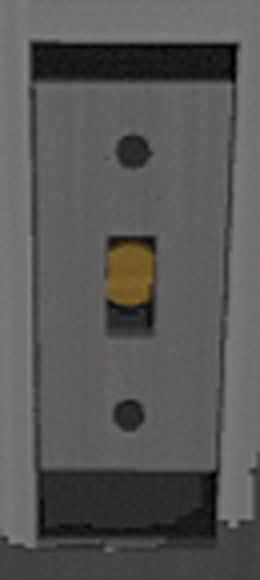

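Run:
```python
from h import *
import pickle
d=pickle.load(open('w0.pkl','rb'))
q=plane(d,[(266,191),(278,191),(272,178.5),(272,204)],50); print(q.round(1))
print('slot size',np.linalg.norm(q[0]-q[1]),np.linalg.norm(q[2]-q[3]))
cx=(q[0]+q[1])/2; cy=(q[2]+q[3])/2
e=q[2]-q[3]; print('ang',np.degrees(np.arctan2(e[1],e[0])), 'centre',cy.round(1), cx.round(1))
# screws (1.5x picture)
p=plane(d,np.array([(226,146),(597.5,146.5),(263.5,468)])/1.5-.17,52); print(p.round(1))
e=p[0]-p[2]; print('strip ang',np.degrees(np.arctan2(e[1],e[0]))); e=p[1]-p[0]; print('x ang',np.degrees(np.arctan2(e[1],e[0])),np.linalg.norm(e)); 
# plate small screws + plate dots
p=plane(d,np.array([(307.5,252.5),(511,252.5),(316,388.5),(498,389)])/1.5-.17,48); e1=p[0]-p[2]+p[1]-p[3];e2=p[1]-p[0]+p[3]-p[2]
print(p.round(1),p.mean(0),np.degrees(np.arctan2(e1[1],e1[0])),np.degrees(np.arctan2(e2[1],e2[0])))
# bed frame for slot centre: 
rows([587,-145,200],72)
```

```text
[[583.1 189.3  50. ]
 [594.8 188.3  50. ]
 [589.8 201.5  50. ]
 [588.  175.2  50. ]]
slot size 11.720226292130516 26.430293163027507
ang 86.07125977131354 centre [588.9 188.4  50. ] [588.9 188.8  50. ]
[[489.4 284.4  52. ]
 [704.  266.6  52. ]
 [470.5  54.1  52. ]]
strip ang 85.2940696465447
x ang -4.738321605930971 215.29857764029376
[[526.4 216.4  48. ]
 [655.8 205.9  48. ]
 [518.1 116.7  48. ]
 [647.3 105.9  48. ]] [586.91885664 161.23808663  48.        ] 85.20222330419584 -4.688469911819024
rows dp [-342.2   35.3  -23.8] dr [-0.05 -0.05 13.35] n>= 5.5
```

```bash
python3 -m jog '-57 6 -4 0 0 2.5 1;-114 12 -8 0 0 5 1;-171 18 -12 0 0 7.5 1;-228 24 -16 0 0 10 1;-285 30 -20 0 0 12 1;-342 35 -24 0 0 13.4 1;-342 35 -24 0 0 13.4 1;-342 35 -24 0 0 13.4 1'
python3 - <<'E'
from h import *
import pickle
show(); d=grab('wrist'); save(d,'w1.png',s=1.5); pickle.dump(d,open('w1.pkl','wb'))
E
```

```text
clock: 2.58
eef_pos: [586.7, -145.1, 200.6]
tool_rot: [-3.141, -0.001, 1.254]
force: [-0.6, 1.2, -0.3]
width: 85.1
t 2.58 pos [ 586.7 -145.1  200.6] rpy [-1.7997e+02 -8.0000e-02  7.1860e+01] F [-0.6  1.2 -0.3] M [ 0.02  0.01 -0.02] w 85.1 q [-0.05  0.63  0.39  1.69 -0.3   0.88  0.15]
```

View pics/w1.png

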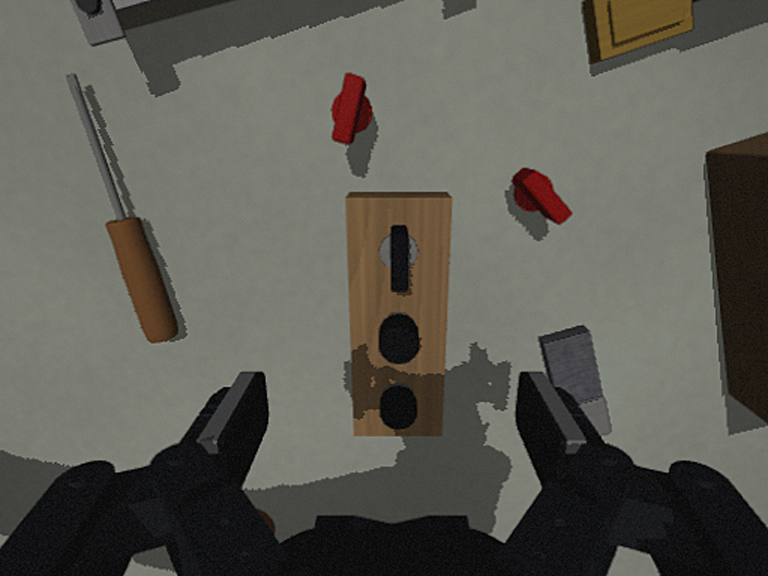

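The wrist view shows the black bar on its collar at about (400,256), scaled, and upright in the view. The two knobs are at (398,340) and (398,406).

Run:
```python
from h import *
import pickle
d=pickle.load(open('w1.pkl','rb')); save(d,'w1c.png',(235,140,300,205),8)
vv,uu=np.mgrid[140:205,235:300]; uv=np.c_[uu.ravel(),vv.ravel()]
P=cloud(d,uv); m=(P[:,2]>62)&(d['image'][uv[:,1],uv[:,0]].max(1)<60)
print(m.sum(),np.median(P[m][:,2]), cv2.minAreaRect(P[m][:,:2].astype(np.float32)))
t=uv[m]; r=cv2.minAreaRect(plane(d,t,69)[:,:2].astype(np.float32)); print(r)
# collar: bright steel
c=(d['image'][uv[:,1],uv[:,0]].min(1)>95); print(c.sum(),cv2.minEnclosingCircle(plane(d,uv[c],39)[:,:2].astype(np.float32)))
# rack yaw via edges on top z=34
m=(abs(P[:,2]-34)<3)
```

```text
458 68.4702389382185 ((601.0116577148438, -112.98045349121094), (100.1308822631836, 10.84360408782959), 72.39281463623047)
((592.106689453125, -140.8413543701172), (40.625736236572266, 10.706440925598145), 72.5127182006836)
98 ((601.41650390625, -161.54757690429688), 34.881370544433594)
```

View pics/w1c.png

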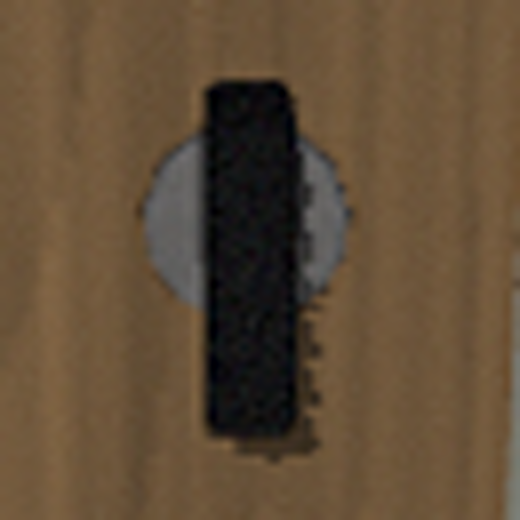

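Run:
```python
from h import *
import pickle
d=pickle.load(open('w1.pkl','rb'))
c=lambda x,y:(x/8+235-.5+.06,y/8+140-.5+.06)
a=plane(d,[c(143,215),c(348,215)],39);print('collar',a.round(1),a.mean(0).round(1))
a=plane(d,[c(205,260),c(298,260)],69);print('handle',a.round(1),a.mean(0).round(1))
rows([592,-141,44],72.5)
```

```text
collar [[ 579.3 -136.3   39. ]
 [ 605.4 -144.9   39. ]] [ 592.3 -140.6   39. ]
handle [[ 587.9 -136.9   69. ]
 [ 598.7 -140.4   69. ]] [ 593.3 -138.6   69. ]
rows dp [  4.4   4.1 156.4] dr [-0.04 -0.09 -0.55] n>= 2.5
```

```bash
python3 -m jog '2 2 40 0 0 -0.6 1;4.4 4.3 80 0 0 -0.6 1;4.4 4.3 110 0 0 -0.6 1;4.4 4.3 125 0 0 -0.6 1;4.4 4.3 140 0 0 -0.6 1;4.4 4.3 150 0 0 -0.6 1;4.4 4.3 156 0 0 -0.6 1;4.4 4.3 156 0 0 -0.6 1'
python3 -c "
from h import *
show(); rows([592,-141,44],72.5)"
```

```text
clock: 3.62
eef_pos: [592.1, -143.9, 44.6]
tool_rot: [3.142, -0.0, 1.263]
force: [-0.1, -0.3, 1.1]
width: 85.6
t 3.62 pos [ 592.1 -143.9   44.6] rpy [180.    -0.    72.37] F [-0.1 -0.3  1.1] M [-0.01 -0.01 -0.01] w 85.6 q [ 0.02  0.84  0.29  1.78 -0.39  0.58  0.24]
rows dp [ 2.8 -1.   0.6] dr [ 0.   -0.   -0.13] n>= 0.0
```

```bash
python3 -m jog '2.8 -1 0 0 0 0 1;2.8 -1 0 0 0 0 -1;2.8 -1 0 0 0 0 -1;2.8 -1 0 0 0 0 -1;2.8 -1 0 0 0 0 -1;2.8 -1 0 0 0 0 -1;2.8 -1 0 0 0 0 -1;2.8 -1 0 0 0 0 -1'
python3 -c "
from h import *
show()"
```

```text
clock: 4.62
eef_pos: [592.2, -141.0, 44.8]
tool_rot: [3.141, 0.0, 1.263]
force: [-0.3, 1.3, 3.4]
width: 11.1
t 4.62 pos [ 592.2 -141.    44.8] rpy [179.97   0.    72.37] F [-0.3  1.3  3.4] M [-0.03  0.03  0.  ] w 11.1 q [ 0.01  0.84  0.29  1.78 -0.39  0.58  0.23]
```

```bash
python3 -m jog '0 0 -5 0 0 0 -1;0 0 -15 0 0 0 -1;0 0 -30 0 0 0 -1;0 0 -55 0 0 0 -1;0 0 -80 0 0 0 -1;0 0 -100 0 0 0 -1;0 0 -100 0 0 0 -1'
python3 - <<'E'
from h import *
import pickle
show(); d=grab('wrist'); save(d,'w2.png',s=1.5); pickle.dump(d,open('w2.pkl','wb'))
show(); d=grab('scene'); save(d,'s2.png',(180,150,330,260),5); pickle.dump(d,open('s2.pkl','wb'))
E
```

```text
clock: 5.5
eef_pos: [592.8, -141.2, 146.8]
tool_rot: [3.138, -0.0, 1.263]
force: [-0.2, -0.4, -0.8]
width: 11.0
t 5.5 pos [ 592.8 -141.2  146.8] rpy [ 1.7982e+02 -3.0000e-02  7.2370e+01] F [-0.2 -0.4 -0.8] M [ 0.   -0.04 -0.03] w 11.0 q [-0.03  0.7   0.36  1.73 -0.33  0.78  0.18]
t 5.55 pos [ 592.  -140.8  145.5] rpy [ 1.7995e+02 -2.0000e-02  7.2380e+01] F [ 0.5  0.1 -1. ] M [-0.06 -0.02  0.03] w 10.7 q [-0.03  0.7   0.36  1.73 -0.33  0.77  0.18]
```

View pics/w2.png

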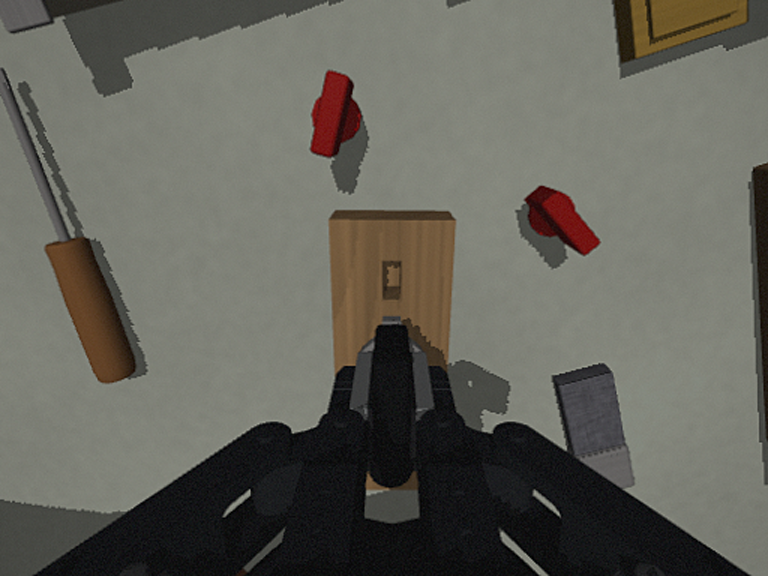

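View pics/s2.png

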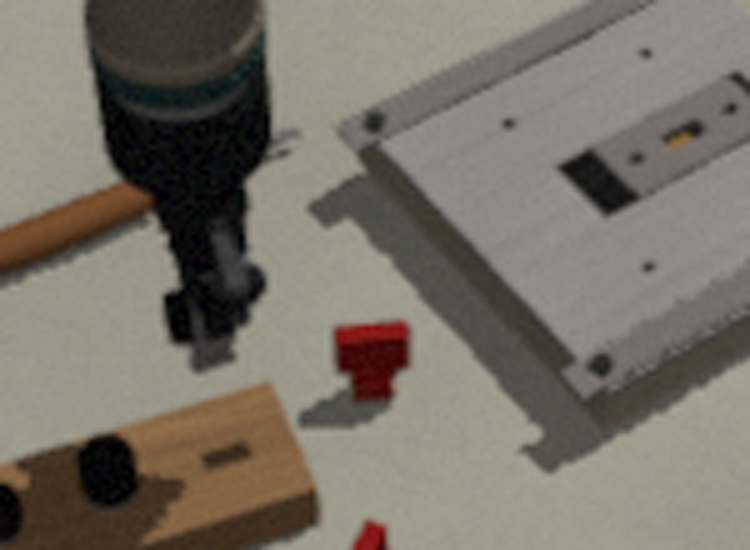

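The pin is held and hangs from the jaws. The T-head end shows at about (392,319), scaled, and the empty rack slot at (392,279). Next I'll work out the pin's offset in the hand.

Run:
```python
from h import *
import pickle
d=pickle.load(open('w2.pkl','rb')); save(d,'w2c.png',(225,200,300,335),5)
he=np.array(d['hand_eye']); w=np.linalg.inv(he)
def pt(P): 
    return cv2.projectPoints(np.array(P,float).reshape(-1,3),cv2.Rodrigues(w[:3,:3])[0],w[:3,3],d['K'],d['D'])[0].reshape(-1,2)
k=32.8
P=[(11,-4,k),(11,4,k),(11,-4,k-6),(20,-6,k-57),(20,6,k-57),(-20,-6,k-57),(-20,6,k-57),(0,-14,k-27),(0,14,k-27),(14,0,k-27)]
for p in (0,1): 
    q=pt(np.array(P)+[p,0,0]); print(((q+.5-[225,200])*5).round(0).tolist())
```

```text
[[156.0, 47.0], [217.0, 47.0], [155.0, 66.0], [123.0, 201.0], [254.0, 201.0], [128.0, 558.0], [248.0, 558.0], [65.0, 228.0], [309.0, 228.0], [187.0, 117.0]]
[[156.0, 40.0], [217.0, 40.0], [155.0, 59.0], [122.0, 191.0], [255.0, 192.0], [128.0, 549.0], [248.0, 549.0], [65.0, 220.0], [309.0, 220.0], [187.0, 109.0]]
```

View pics/w2c.png

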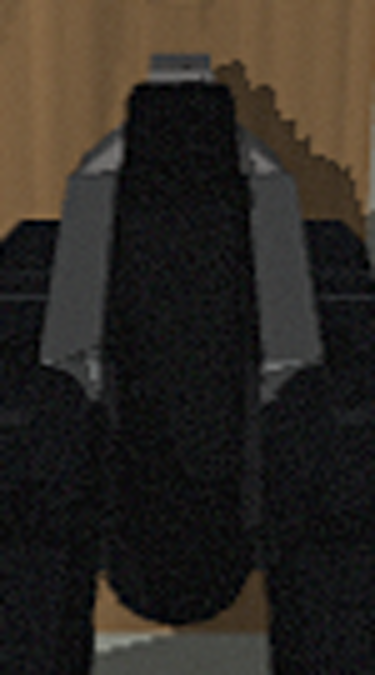

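Run:
```python
from h import *
show(); rows([589.8,189.4,125],85.25)
```

```text
t 5.6 pos [ 591.5 -140.5  144.6] rpy [-1.7996e+02 -1.0000e-02  7.2380e+01] F [ 0.   0.2 -2. ] M [ 0.05  0.02 -0.02] w 10.7 q [-0.03  0.7   0.36  1.73 -0.33  0.77  0.18]
rows dp [ 314.  -101.4   19.7] dr [ -0.04  -0.02 -12.87] n>= 5.3
```

```bash
python3 -m jog '45 -14.5 0 0 0 -2 -1;90 -29 0 0 0 -4 -1;135 -43.5 0 0 0 -6 -1;180 -58 0 0 0 -8 -1;225 -72.5 0 0 0 -10 -1;270 -87 5 0 0 -12 -1;314 -101.4 10 0 0 -12.9 -1;314 -101.4 19.7 0 0 -12.9 -1'; python3 -m jog '0 0 0 0 0 0 -1;0 0 0 0 0 0 -1'
python3 - <<'E'
from h import *
import pickle
show(); rows([589.8,189.4,92],85.25); d=grab('wrist'); save(d,'w3.png',(190,120,340,340),3.5); pickle.dump(d,open('w3.pkl','wb'))
E
```

```text
clock: 6.6
eef_pos: [588.7, 195.3, 123.3]
tool_rot: [-3.139, -0.003, 1.496]
force: [0.0, -0.2, -1.1]
width: 10.9
clock: 6.85
eef_pos: [590.5, 187.0, 124.7]
tool_rot: [-3.141, 0.001, 1.486]
force: [0.3, -0.3, -0.0]
width: 11.0
t 6.85 pos [590.5 187.  124.7] rpy [-1.7997e+02  8.0000e-02  8.5120e+01] F [ 0.3 -0.3 -0. ] M [-0.05 -0.02  0.02] w 11.0 q [-0.55  0.74  0.33  1.71 -0.33  0.75 -0.15]
rows dp [ 2.4 -0.9 32.7] dr [-0.03  0.08 -0.13] n>= 0.5
```

View pics/w3.png

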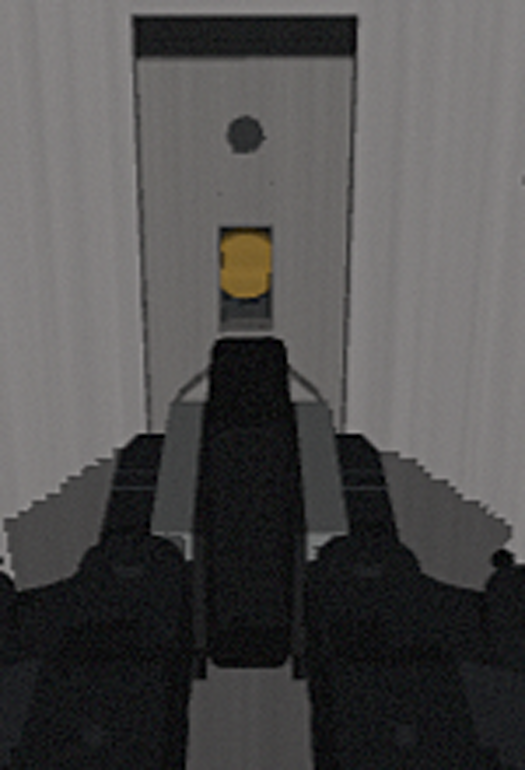

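The slot and plunger show at (246,275) in the crop. The T-head tip is just below it, about where I expected. I'll measure the slot again from this pose.

Run:
```python
from h import *
import pickle
d=pickle.load(open('w3.pkl','rb')); save(d,'w3c.png',(240,175,280,225),14)
c=lambda x,y:(x/3.5+190-.5+.14,y/3.5+120-.5+.14)
q=plane(d,[c(219.5,270),c(272.5,270),c(246,227)],50); print(q.round(1),np.linalg.norm(q[0]-q[1]))
t=np.array([np.cos(np.radians(85.25)),np.sin(np.radians(85.25)),0]); print('centre from top edge',(q[2]-13*t).round(1),'lat mid',((q[0]+q[1])/2).round(1))
```

```text
[[583.5 191.3  50. ]
 [595.5 190.3  50. ]
 [590.4 201.   50. ]] 12.02360812810748
centre from top edge [589.3 188.1  50. ] lat mid [589.5 190.8  50. ]
```

View pics/w3c.png

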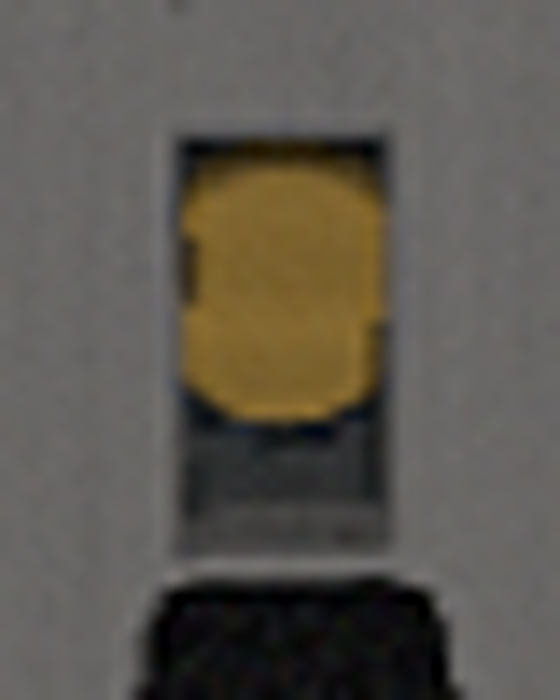

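```bash
python3 -m jog '2 -0.3 10 0 0 -0.1 -1;2 -0.3 20 0 0 -0.1 -1;2 -0.3 30 0 0 -0.1 -1;2 -0.3 34 0 0 -0.1 -1;2 -0.3 34 0 0 -0.1 -1'
python3 - <<'E'
from h import *
show();show(); rows([590.1,189.3,80.5],85.25)
E
```

```text
clock: 7.52
eef_pos: [590.1, 191.0, 90.4]
tool_rot: [-3.141, 0.0, 1.49]
force: [0.0, -0.3, -0.3]
width: 11.4
t 7.53 pos [590.1 191.   90.4] rpy [-1.7996e+02  2.0000e-02  8.5370e+01] F [ 0.  -0.3 -0.3] M [ 0.07  0.01 -0.04] w 11.4 q [-0.54  0.78  0.31  1.73 -0.34  0.69 -0.13]
t 7.53 pos [590.1 191.   90.4] rpy [-1.7996e+02  2.0000e-02  8.5370e+01] F [ 0.  -0.3 -0.3] M [ 0.07  0.01 -0.04] w 11.4 q [-0.54  0.78  0.31  1.73 -0.34  0.69 -0.13]
rows dp [-1.6  0.2  9.9] dr [-0.04  0.02  0.12] n>= 0.2
```

```bash
python3 -m jog '-1.2 0 0 0 0 0.1 -1;-1.2 0 0 0 0 0.1 -1;-1.2 0 0 0 0 0.1 -1;-1.2 0 0 0 0 0.1 -1'
python3 - <<'E'
from h import *
for i in range(2): show(); d=grab('wrist')
import pickle; pickle.dump(d,open('w4.pkl','wb')); save(d,'w4c.png',(225,150,305,230),8)
rows([590.1,189.3,80.5],85.25)
E
```

```text
clock: 8.02
eef_pos: [590.2, 190.0, 91.0]
tool_rot: [3.141, -0.0, 1.488]
force: [-1.4, -0.6, 0.1]
width: 11.1
t 8.03 pos [590.2 190.   91. ] rpy [ 1.7999e+02 -1.0000e-02  8.5270e+01] F [-1.4 -0.6  0.1] M [-0.02 -0.04  0.03] w 11.1 q [-0.54  0.78  0.31  1.73 -0.35  0.69 -0.13]
t 8.07 pos [590.2 190.   91. ] rpy [ 1.800e+02 -1.000e-02  8.528e+01] F [ 0.5 -0.4 -0.2] M [ 0.02 -0.03 -0.01] w 11.0 q [-0.54  0.78  0.31  1.73 -0.35  0.69 -0.13]
rows dp [-0.7 -0.  10.5] dr [ 0.   -0.01  0.03] n>= 0.2
```

View pics/w4c.png

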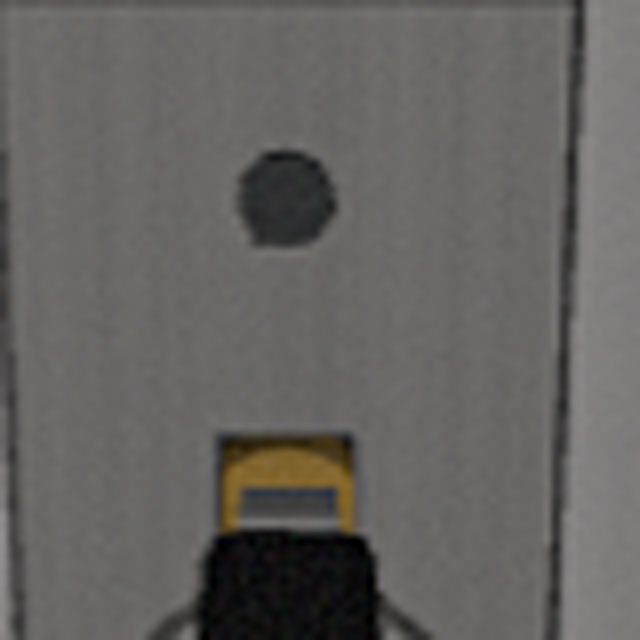

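The T-head tip, at (240–338, 487) in the crop, lies inside the slot (218–356), and its centre is within about 0.2 mm sideways. Next is the lengthwise gap.

Run:
```python
from h import *
import pickle
d=pickle.load(open('w4.pkl','rb'))
c=lambda x,y:(x/8+225-.5+.06,y/8+150-.5+.06)
a=plane(d,[c(287,436),c(218,470),c(356,470)],50); b=plane(d,[c(289,487),c(240,500),c(338,500)],58.2)
t=np.array([np.cos(np.radians(85.25)),np.sin(np.radians(85.25)),0]); n=np.array([t[1],-t[0],0])
print('gap along',(a[0]-b[0])@t,'lat',((a[1]+a[2])/2-(b[1]+b[2])/2)@n)
```

```text
gap along 1.1562640295463362 lat -0.17745651486003716
```

```bash
python3 -m jog '-0.8 -0.1 3 0 0 0 -1;-0.8 -0.1 6 0 0 0 -1;-0.8 -0.1 8 0 0 0 -1;-0.8 -0.1 9 0 0 0 -1;-0.8 -0.1 10 0 0 0 -1;-0.8 -0.1 11 0 0 0 -1;-0.8 -0.1 11 0 0 0 -1;-0.8 -0.1 11 0 0 0 -1'
python3 -c "
from h import *
show()"
```

```text
clock: 9.12
eef_pos: [590.0, 189.1, 80.0]
tool_rot: [3.142, -0.0, 1.488]
force: [1.2, -0.1, -0.9]
width: 11.0
t 9.12 pos [590.  189.1  80. ] rpy [180.    -0.    85.27] F [ 1.2 -0.1 -0.9] M [ 0.01 -0.03 -0.03] w 11.0 q [-0.54  0.8   0.3   1.73 -0.35  0.66 -0.12]
```

No contact at 2.8 mm below the plate top, so the head is in the slot. I'll go on gently.

```bash
python3 -m jog '0 0 1 0 0 0 -1;0 0 2 0 0 0 -1;0 0 3 0 0 0 -1;0 0 4 0 0 0 -1;0 0 5 0 0 0 -1;0 0 6 0 0 0 -1;0 0 7 0 0 0 -1;0 0 7 0 0 0 -1'
python3 -c "
from h import *
show()"
```

```text
clock: 10.12
eef_pos: [590.0, 189.1, 73.0]
tool_rot: [-3.142, -0.0, 1.488]
force: [0.0, 0.2, 0.0]
width: 10.9
t 10.12 pos [590.  189.1  73. ] rpy [-180.     -0.     85.27] F [0.  0.2 0. ] M [-0.01  0.12  0.  ] w 10.9 q [-0.53  0.81  0.3   1.74 -0.36  0.65 -0.12]
```

```bash
python3 -m jog '0 0 1 0 0 0 -1;0 0 2 0 0 0 -1;0 0 3 0 0 0 -1;0 0 4 0 0 0 -1;0 0 5 0 0 0 -1;0 0 6 0 0 0 -1;0 0 6 0 0 0 -1;0 0 6 0 0 0 -1'
python3 -c "
from h import *
show()"
```

```text
clock: 11.12
eef_pos: [590.0, 189.1, 67.1]
tool_rot: [3.142, -0.0, 1.488]
force: [-1.0, 0.0, 5.7]
width: 11.0
t 11.12 pos [590.  189.1  67.1] rpy [ 1.800e+02 -1.000e-02  8.527e+01] F [-1.   0.   5.7] M [-0.08  0.4  -0.07] w 11.0 q [-0.53  0.81  0.29  1.74 -0.36  0.64 -0.12]
```

```bash
python3 -m jog '0 0 1 0 0 0 -1;0 0 2 0 0 0 -1;0 0 3 0 0 0 -1;0 0 4 0 0 0 -1;0 0 4.4 0 0 0 -1;0 0 4.4 0 0 0 -1;0 0 4.4 0 0 0 -1'
python3 - <<'E'
from h import *
import pickle
show(); d=grab('wrist'); pickle.dump(d,open('w5.pkl','wb')); save(d,'w5c.png',(195,120,335,345),2.6)
E
```

```text
clock: 12.0
eef_pos: [590.1, 189.2, 63.2]
tool_rot: [3.141, -0.0, 1.488]
force: [-2.6, -0.8, 9.0]
width: 10.8
t 12.0 pos [590.1 189.2  63.2] rpy [ 1.7999e+02 -2.0000e-02  8.5270e+01] F [-2.6 -0.8  9. ] M [-0.12  0.6  -0.01] w 10.8 q [-0.53  0.82  0.29  1.74 -0.36  0.63 -0.12]
```

View pics/w5c.png

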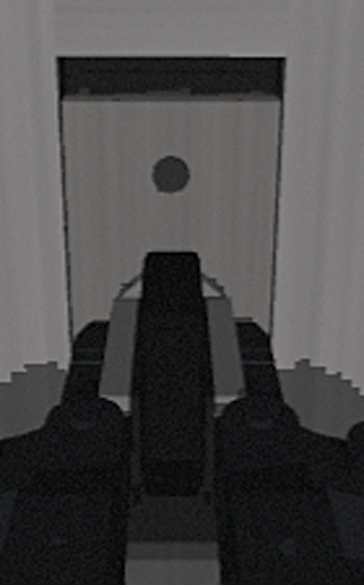

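Plunger force of 9 N agrees with an origin height of about 31, so the head is at turn level. I'll turn −90° about the tool's z, with a small shift so that the pin's axis stays put.

```bash
python3 -m jog '0 -0.1 0.4 0 0 -8 -1;0 -0.3 0.4 0 0 -16 -1;-0.1 -0.4 0.4 0 0 -24 -1;-0.2 -0.5 0.4 0 0 -32 -1;-0.2 -0.6 0.4 0 0 -40 -1;-0.3 -0.7 0.4 0 0 -48 -1;-0.4 -0.8 0.4 0 0 -56 -1;-0.6 -0.9 0.4 0 0 -64 -1'
python3 -c "
from h import *
show();rows([590.1,189.2,63],175.25)"
```

```text
clock: 13.05
eef_pos: [590.4, 189.2, 63.2]
tool_rot: [3.139, 0.002, 2.61]
force: [-2.1, 0.1, 8.5]
width: 10.7
t 13.05 pos [590.4 189.2  63.2] rpy [1.7985e+02 1.0000e-01 1.4952e+02] F [-2.1  0.1  8.5] M [-0.01  0.23  0.02] w 10.7 q [-0.35  0.8  -0.01  1.74  0.01  0.6   0.67]
rows dp [ 0.2 -0.2  0.2] dr [  0.13   0.13 -25.73] n>= 2.4
```

```bash
python3 -m jog '0 0 0 0 0 -8 -1;0 0 0 0 0 -16 -1;0 0 0 0 0 -24 -1;0 0 0 0 0 -25.8 -1;0 0 0 0 0 -25.8 -1;0 0 0 0 0 -25.8 -1'
python3 - <<'E'
from h import *
import pickle
show();rows([589.1,188.4,63],175.25); d=grab('wrist'); pickle.dump(d,open('w6.pkl','wb')); save(d,'w6c.png',s=1.5)
E
```

```text
clock: 13.8
eef_pos: [590.2, 189.1, 63.1]
tool_rot: [3.14, 0.002, 3.055]
force: [-0.5, 0.0, 9.1]
width: 11.1
t 13.8 pos [590.2 189.1  63.1] rpy [1.7992e+02 1.4000e-01 1.7506e+02] F [-0.5  0.   9.1] M [-0.01  0.21 -0.01] w 11.1 q [-0.28  0.8  -0.13  1.73  0.16  0.62  0.99]
rows dp [ 1.1 -0.8  0.1] dr [ 0.08  0.14 -0.19] n>= 0.0
```

View pics/w6c.png

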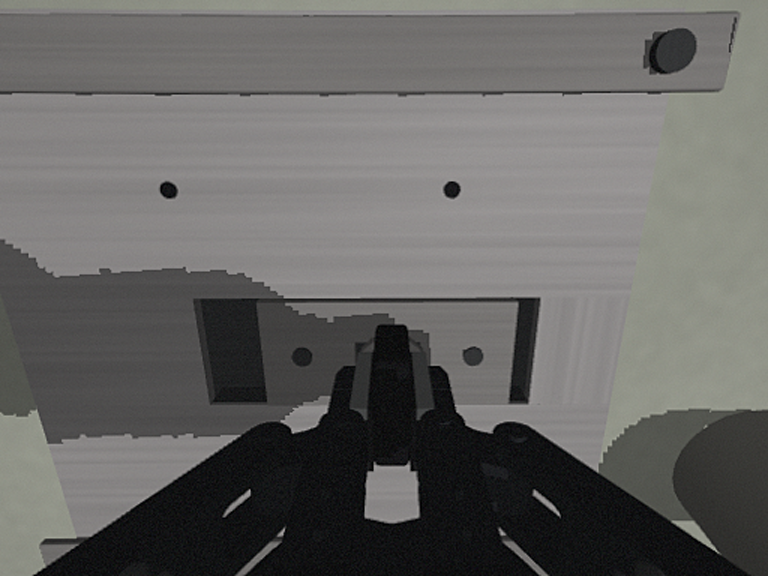

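The handle is now across the track. The plate screws are at (302,356) and (473,356), and the collar spans 356–431. I'll check how well it is centred.

Run:
```python
from h import *
import pickle
d=pickle.load(open('w6.pkl','rb')); save(d,'w6d.png',(190,190,330,310),5)
p=plane(d,np.array([(302,356.5),(473,356.5)])/1.5-.17,50); print('screw mid',p.round(1),p.mean(0).round(1))
q=plane(d,np.array([(356.5,345),(430.5,345)])/1.5-.17,57.5); print('collar mid',q.round(1),q.mean(0).round(1),np.linalg.norm(q[0]-q[1]))
```

```text
screw mid [[586.5 154.5  50. ]
 [592.4 222.3  50. ]] [589.4 188.4  50. ]
collar mid [[579.6 177.6  57.5]
 [582.  205.3  57.5]] [580.8 191.5  57.5] 27.77274109651833
```

View pics/w6d.png

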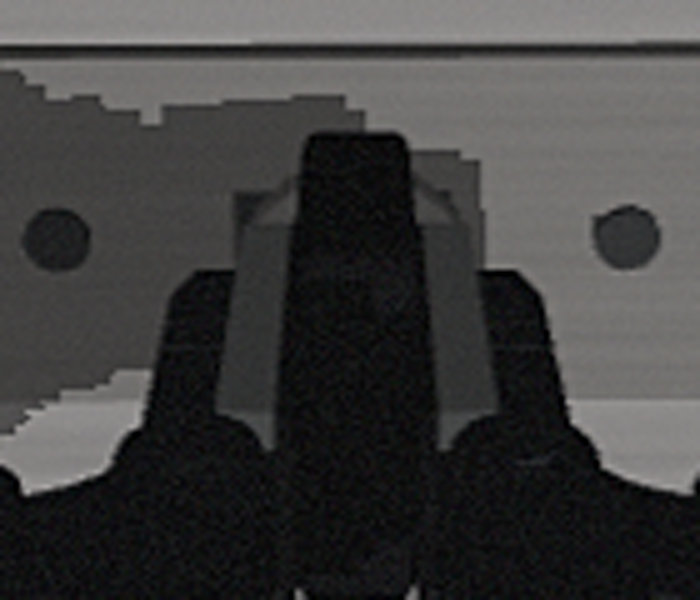

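Sideways (bed y) it is within about 0.5 mm. Along the handle (bed x) it is about 1 mm off, so I'll shift that and let it rise gradually.

```bash
python3 -m jog '1 -0.2 0 0 0 -0.2 -1;1 -0.2 0 0 0 -0.2 -1;1 -0.2 -1 0 0 -0.2 -1;1 -0.2 -2 0 0 -0.2 -1;1 -0.2 -3 0 0 -0.2 -1;1 -0.2 -4 0 0 -0.2 -1;1 -0.2 -4 0 0 -0.2 -1;1 -0.2 -4 0 0 -0.2 -1'
python3 -c "
from h import *
show()"
```

```text
clock: 14.85
eef_pos: [590.1, 189.1, 67.0]
tool_rot: [3.14, 0.004, 3.059]
force: [1.1, 0.4, 5.6]
width: 10.8
t 14.85 pos [590.1 189.1  67. ] rpy [179.89   0.23 175.25] F [1.1 0.4 5.6] M [ 0.03 -0.31  0.02] w 10.8 q [-0.28  0.79 -0.13  1.73  0.16  0.62  0.99]
```

```bash
python3 -m jog '0 0 -0.6 0 0 0 -1;0 0 -1.2 0 0 0 -1;0 0 -1.8 0 0 0 -1;0 0 -2.4 0 0 0 -1;0 0 -2.4 0 0 0 -1;0 0 -2.4 0 0 0 -1'
python3 -c "
from h import *
show()"
```

```text
clock: 15.6
eef_pos: [588.4, 188.6, 68.6]
tool_rot: [3.141, 0.001, 3.059]
force: [2.9, 2.1, 3.8]
width: 10.8
t 15.6 pos [588.4 188.6  68.6] rpy [1.7998e+02 4.0000e-02 1.7527e+02] F [2.9 2.1 3.8] M [ 0.2  -0.7   0.05] w 10.8 q [-0.28  0.79 -0.13  1.74  0.16  0.63  0.99]
```

```bash
python3 -m jog '-0.6 0.3 0 0 0 0 -1;-0.6 0.3 -0.4 0 0 0 -1;-0.6 0.3 -0.4 0 0 0 -1;-0.6 0.3 -0.4 0 0 0 -1'
python3 -c "
from h import *
show()"
```

```text
clock: 16.1
eef_pos: [588.4, 188.7, 68.8]
tool_rot: [-3.141, -0.0, 3.059]
force: [2.4, 0.1, 5.4]
width: 11.0
t 16.1 pos [588.4 188.7  68.8] rpy [-1.7999e+02 -3.0000e-02  1.7527e+02] F [2.4 0.1 5.4] M [ 0.12 -0.45  0.  ] w 11.0 q [-0.28  0.79 -0.13  1.73  0.16  0.63  0.99]
```

```bash
python3 -m jog '-0.4 0 -0.5 0 0 0 -1;-0.4 0 -1 0 0 0 -1;-0.4 0 -1 0 0 0 -1;-0.4 0 -1 0 0 0 -1'
python3 -c "
from h import *
show()"
```

```text
clock: 16.6
eef_pos: [588.6, 188.7, 69.7]
tool_rot: [-3.141, -0.001, 3.059]
force: [1.0, 0.2, 3.3]
width: 10.7
t 16.6 pos [588.6 188.7  69.7] rpy [-1.7998e+02 -6.0000e-02  1.7528e+02] F [1.  0.2 3.3] M [ 0.14 -0.14 -0.01] w 10.7 q [-0.28  0.79 -0.13  1.73  0.16  0.63  0.99]
```

```bash
python3 -m jog '0 0 0 0 0 0 -0.5;0 0 0 0 0 0 -0.3;0 0 0 0 0 0 0;0 0 0 0 0 0 0.3;0 0 0 0 0 0 0.5;0 0 0 0 0 0 0.5'
python3 -m jog '0 0 -10 0 0 0 0.5;0 0 -25 0 0 0 0.5;0 0 -50 0 0 0 0.5;0 0 -80 0 0 0 0.5;0 0 -110 0 0 0 0.5;0 0 -110 0 0 0 0.5;0 0 -110 0 0 0 0.5'
python3 - <<'E'
from h import *
import pickle
show(); d=grab('wrist'); pickle.dump(d,open('w7.pkl','wb')); save(d,'w7.png',s=1.5)
d=grab('scene'); pickle.dump(d,open('s7.pkl','wb')); save(d,'s7.png',(230,120,400,240),4.5)
E
```

```text
clock: 17.35
eef_pos: [589.0, 188.7, 69.9]
tool_rot: [-3.142, -0.0, 3.059]
force: [0.5, 0.2, -0.4]
width: 63.7
clock: 18.23
eef_pos: [588.9, 188.6, 180.2]
tool_rot: [3.142, 0.0, 3.059]
force: [0.8, -0.6, -1.2]
width: 64.0
t 18.23 pos [588.9 188.6 180.2] rpy [1.8000e+02 1.0000e-02 1.7527e+02] F [ 0.8 -0.6 -1.2] M [ 0.05  0.02 -0.03] w 64.0 q [-0.26  0.64 -0.16  1.66  0.13  0.85  1.02]
```

View pics/w7.png

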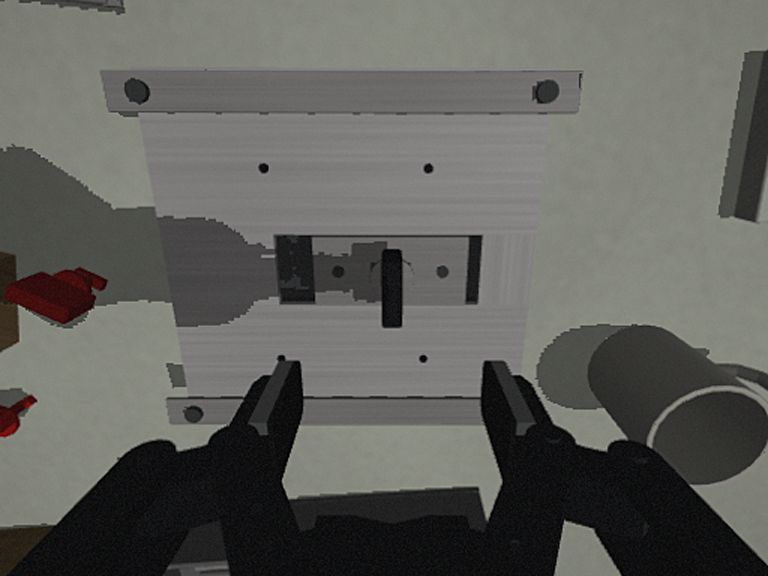

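View pics/s7.png

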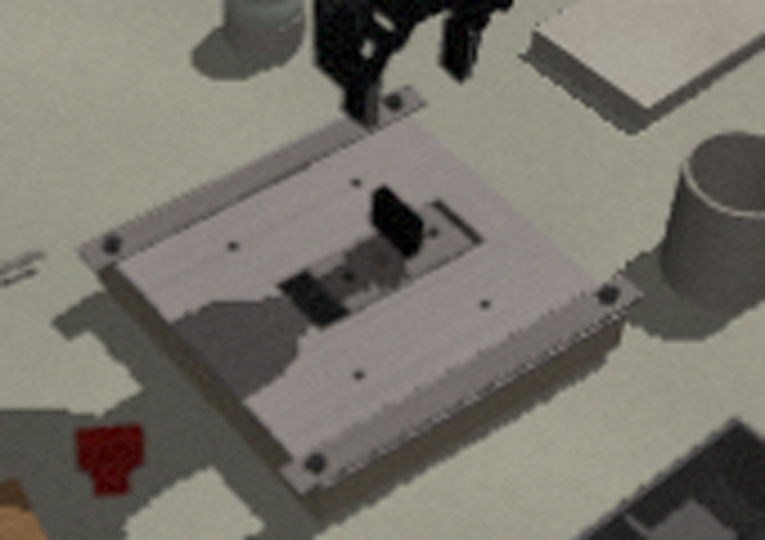

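The pin stands upright in the slot at about (392,289), scaled, with its handle across the track. Last check before handing in: its height, heading and position.

Run:
```python
from h import *
import pickle
d=pickle.load(open('w7.pkl','rb'))
vv,uu=np.mgrid[160:225,235:290]; uv=np.c_[uu.ravel(),vv.ravel()]
P=cloud(d,uv); m=(P[:,2]>85)&(P[:,2]<105)
print(m.sum(),'top z',np.percentile(P[m][:,2],[20,50,80]).round(1),'spread along x',[P[m&(abs(P[:,0]-x)<3)][:,2].mean().round(1) for x in (575,582,589,596,603)])
print(cv2.minAreaRect(plane(d,uv[m],95)[:,:2].astype(np.float32)))
pl=(P[:,2]>40)&(P[:,2]<52); print('plate z',np.median(P[pl][:,2]))
p=plane(d,np.array([(338,271.5),(442,271.5)])/1.5-.17,50); print('screw mid',p.mean(0).round(1))
q=plane(d,np.array([(371,272),(413,272)])/1.5-.17,65); print('collar?',q.mean(0).round(1),np.linalg.norm(q[0]-q[1]).round(1))
```

```text
657 top z [93.7 94.5 95. ] spread along x [np.float64(94.5), np.float64(94.6), np.float64(94.6), np.float64(94.4), np.float64(94.5)]
((587.770751953125, 189.13075256347656), (11.080595016479492, 41.56705093383789), 85.2852783203125)
plate z 49.02465315886815
screw mid [589.4 188.3  50. ]
collar? [585.1 189.9  65. ] 25.9
```

```bash
python3 -c "
from h import *
show(); print(ctrl.finish_job())"
```

```text
t 18.32 pos [588.4 188.4 179.2] rpy [-1.7996e+02 -9.0000e-02  1.7527e+02] F [-0.5  0.2 -0.1] M [-0.    0.04 -0.01] w 64.1 q [-0.26  0.64 -0.16  1.66  0.13  0.85  1.02]
the job is handed in; nothing more can be done
None
```

The T-pin is in its locked seat, and the job was handed in at 18.3 s with the gripper clear. I lifted it from the rack's end slot and passed its T-head through the socket slot without feeling any contact. I then pressed it to turn level (about 9 N on the plunger), turned it 90° and let it rise until about 3 N was left. After that I opened the jaws and backed off 110 mm. The highest push I read was 9.1 N; forces were read only at the end of each move.

**Last checks:**
- **Height:** the handle top reads z = 94.5 mm and is level along its length. The nominal locked height is 95; the camera reads the plate about 1 mm low, which would account for the difference.
- **Heading:** the handle lies along bed x to within about 0.1°.
- **Position:** the handle's centre is about 2 mm from the slot's centre in the image, which is within the calibration error.
- **Bystanders:** I touched none of them. The last pictures were not compared with the first ones for each one's position.

**Disagreements:**
- The wrist and top cameras differed by 1–2 mm.
- Two attempts to find the collar's centre in the images gave unusable values, so I ignored them.
- During the rise the pin rubbed the pocket with 2–3 N sideways. I nudged it until that fell to about 1 N before letting go.

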